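Load the desk caddy from the back, tallest first

ROBOT

A 6-joint arm with a two-finger parallel gripper is mounted at the origin on the work surface. World frame = base frame: x ahead of the robot, y to its left, z up, the work surface at z = 0. Lengths are in m, angles in degrees, forces in N, time in s.
With the tool pointing down it reaches from about 0.3 to 0.85 m from the base axis. Payload 5.4 kg.
Tool frame: the origin (TCP) lies on the front face of the gripper's body, between the roots of the fingers; the fingertips stand 73 mm ahead of it and the grasp point (between the pads) lies 54 mm ahead of it; z points along the fingers, y is the line along which they close (so a half turn about z gives the same grasp; the last joint's range is limited). The gripper opens to 85 mm and grips with 20 to 120 N. Pads are 22 mm wide; open, the fingers measure 114 mm over their backs; the gripper's body (76 mm by 85 mm) begins 54 mm behind the grasp point. The pads swing forward as they close: fully open they stand 13 mm farther back than shut.
Start: joints at [-82.626, 9.076, 91.501, -0, 79.423, -12.038], TCP at [0.191, -0.542, 0.304] pointing down, gripper open.
Joint ranges: [-166.64, 166.64], [-54.1, 131.32], [10.49, 154.53], [-73.88, 253.88], [9.74, 151.15], [-171.62, 171.62]. Speed limits (degrees/s): [147.25, 147.25, 180, 180, 180, 180].

INTERFACE

Orientations are given as a 3x3 rotation matrix whose columns are the frame's x, y, z axes.
In Python, from cell import robot gives the robot as it stands. The module is installed in compiled form; this text tells all that it offers.
- The arm moves only by the tool apply_moves, never from a script. Its argument "steps" is a list of rows, each a list of 7 numbers: the shift along the world's x, y, z in m, then the turn, a rotation vector about the world's x, y, z in rad, then the opening, from 0 (shut) to 1 (fully open). In form: [[dx, dy, dz, rx, ry, rz, hand], ...]. A call has 1 to 20 rows; each row shifts and turns the commanded pose from where the row before left it; what a row does not reach is not made up. A row lasts 1/8 s, in which the tool goes at most 62.5 mm and 10.7 degrees, less where a joint would pass 70% of its speed; a pose out of reach is approached as far as the arm can. A call with a gripper value outside its range is refused whole. The fingers move at their own pace and stop on an object; "grip_force" is the grip in N (left out, the last holds). Time passes only in rows, so rows that do not move let the fingers close. It gives the time, the measured TCP pose, the force, the opening and the grip force at its end, in the units of the state.
- robot.get_state(): the state, without advancing time (a new reading comes with each control period).
- robot.snapshot(name): name is "scene" or "top" or "wrist"; returns (picture, depth): 400x640x3 uint8, blue, green, red; 400x640 float32, m along the optical axis (not along the pixel's ray), 0 where there is no reading.
- robot.camera_info(name): a dict with "mtx" (3x3 intrinsics, pixels), "k1" (the pictures are not rectified: a ray, as slopes to the right and down, at radius r is drawn at 1 + k1 r^2 times it, then the intrinsics apply), "eye" and "rotation" of the camera in the world. Camera axes: x right, y up, looking along -z (the intrinsics and any distortion apply to the point x, -y, -z); pixel columns grow to the right and rows downward; lengths in m; the calibration is good to about 2 mm. A picture is of the moment at which its call begins: read the wrist's pose just before it. camera_info takes no time and is no camera call; for the wrist camera it gives the pose at the moment of the call.
- robot.job_done(): hands the job in; it is judged then, once.
Trained networks look in the newest picture that a camera, given by its name, has taken for a name from the list of things; names that differ only in an ending like _2 or _b are one class to them, and where a whole thing is asked for, a point or a joint stands for the part that bears it (a point fixed in the world has none). Each returns a list of dicts, best first, with "p" (0 to 1); they miss things now and then, are a little off and sometimes report something else, mostly with a low value. They report only what shows in the picture. A call takes as long as a camera call.
- robot.search_frame(query, camera): "bbox" ([left, top, right, bottom] in pixels, round what is visible of it).
- robot.masks_of(query, camera): "mask" (400x640 bool, what is visible of it) and "bbox" ([left, top, right, bottom] in pixels, round what is visible of it).
The state is a dict: "t": time; "q": joint angles; "qvel": joint speeds; "effort": joint torques, N m; "eef_pos": TCP position; "orientation": TCP orientation; "ft_force": force on the tool from outside, world axes, zero at the start; "torque": the same for the moment, N m; "grip_width": opening from 0.0 (shut) to 1.0 (fully open); "grasp_force": force on a finger pad.
Only numpy, scipy, OpenCV 4.12 (cv2) and the standard library are available. Lean on these libraries where they do the work, as an engineer would, in place of code of your own. Each camera call takes 0.05 s, during which the arm holds its last target. There are 200 camera calls.

TASK

Tidy the desk by standing the three loose things upright in the white desk caddy, working from the back: first the tall air-duster can in the back bay (by the high board), then the cleaner bottle in the middle bay, and last the short power adapter, on end, in the front bay. Keep them upright, set each one down and release it before taking the next, do not drop it in, and never carry a thing over another of the three. Leave the mouse and the mini PC where they are.

Things in the scene. Friction and masses are not known exactly. Their poses are not given: they have to be found in the camera images.
- caddy: White plastic desk caddy, fixed to the desk: an open tray 280 mm long (its x) by 90 mm wide (its y), with three bays in a row along x. Origin at the centre of its underside, on the desk; +x points to the back end. Walls and the two dividers are 5 mm thick and rise 32 mm above the desk, except the board at the back (+x) end, which rises 90 mm; the floor is 6 mm thick. It stands with its back away from the robot, turned by up to 0.35 rad.
- bay_back (a point): Centre of the floor of the back bay (next to the high board), 6 mm above the desk; axes as the caddy's. Each bay is at least 82 mm long (x) and 80 mm wide (y) inside; bay centres are 90 mm apart along x.
- bay_middle (a point): Centre of the floor of the middle bay, 6 mm above the desk; axes as the caddy's.
- bay_front (a point): Centre of the floor of the front bay (nearest the robot), 6 mm above the desk; axes as the caddy's.
- duster_mid (a point): Centre, half-way up, of the tall air-duster can: plain aluminium cylinder 56 mm in diameter with straight sides up to 148 mm, then a white cap 42 mm in diameter up to 165 mm in all; about 0.3 kg. Stands upright on the desk; z is its axis, this point is 82.5 mm above its underside.
- cleaner_mid (a point): Centre, half-way up, of the screen-cleaner bottle: grey plastic cylinder 52 mm in diameter with straight sides up to 112 mm, then a white cap 30 mm in diameter up to 130 mm in all; about 0.22 kg. Stands upright on the desk; z is its axis, this point is 65 mm above its underside.
- adapter_mid (a point): Centre, half-way up, of the black power adapter, a plain block standing on end: 62 mm along its x, 38 mm along its y (grasp it across this width), 95 mm high along z; about 0.28 kg. This point is 47.5 mm above its underside.
- mouse: Dark computer mouse, 105 mm by 58 mm, 33 mm high, beyond the caddy on the left. Origin under its centre. Leave alone.
- minipc: Mini PC, black box 125 mm square, 46 mm high, silver top, beyond the caddy on the right. Origin under its centre. Leave alone.

How it is judged:
By the outcome, as a careful person would: the job done as asked, in the order asked, and still so for the second after the job is handed in, with the robot touching nothing.
It also fails if it takes over 72 s, if anything falls off the work surface, if the arm or the gripper's body presses on something with over 40 N, if the wrist force passes 120 N, or if a joint passes its speed limit or range.

## Working session

There is one attempt and no reset: what is moved stays moved. The work goes in short steps, Python scripts to look and compute and a tool call to move; the robot and the scene stay as the last step left them, time stands still between calls to the robot, and variables do not carry over. Pictures are saved under pics/ and viewed, at most 10 in all, crops included, and the job is handed in when it is done.

Besides the shell and the picture viewer there is one more tool, called after ">>>" as name(argument=value, ...) on one line, values as JSON. apply_moves: Moves the arm, as the interface text tells. Its arguments: {"type":"object","properties":{"steps":{"type":"array"},"grip_force":{"type":"number"}},"required":["steps"]}

```bash
mkdir -p pics
cat > h.py <<'E'
import numpy as np, cv2
from cell import robot
def cloud(depth, info, mask=None):
    m = depth>0
    if mask is not None: m &= mask
    v,u = np.nonzero(m); K=np.array(info["mtx"],float)
    pts=np.stack([u,v],1).astype(np.float64).reshape(-1,1,2)
    s=cv2.undistortPoints(pts,K,np.array([info["k1"],0,0,0,0.]),None).reshape(-1,2)
    d=depth[v,u]
    c=np.stack([s[:,0]*d,-s[:,1]*d,-d],1)
    return c@np.array(info["rotation"]).T+np.array(info["eye"])
E
python3 - <<'E'
from h import *
s=robot.get_state(); print(s["t"],s["eef_pos"],s["orientation"])
ims=[]
for c in("scene","top"):
    im,d=robot.snapshot(c); i=robot.camera_info(c); print(c,i["eye"]); 
    cv2.imwrite(f"pics/{c}0.png",im)
    for q in("caddy","duster_mid","cleaner_mid","adapter_mid","mouse","minipc"):
        for r in robot.masks_of(q,c)[:2]:
            P=cloud(d,i,r["mask"]); 
            print(q,round(r["p"],2),r["bbox"],len(P),np.percentile(P,[2,50,98],axis=0).round(3).tolist() if len(P) else "")
E
```

```text
0.0 [ 0.19102329 -0.54183329  0.30288652] [[ 9.43148223e-01  3.32372309e-01 -2.77650004e-04]
 [ 3.32372207e-01 -9.43146322e-01  1.93160525e-03]
 [ 3.80147515e-04 -1.91407320e-03 -9.99998096e-01]]
scene [1.42745633 0.30621129 0.85245701]
caddy 0.65 [268.2, 179.0, 319.5, 264.5] 2995 [[0.45, -0.133, -0.001], [0.606, -0.055, 0.018], [0.733, 0.015, 0.087]]
duster_mid 0.84 [230.0, 111.7, 249.9, 170.5] 960 [[0.399, -0.333, 0.005], [0.434, -0.302, 0.094], [0.443, -0.286, 0.163]]
cleaner_mid 0.97 [414.0, 219.1, 439.3, 267.6] 1017 [[0.594, 0.254, 0.002], [0.624, 0.279, 0.078], [0.632, 0.302, 0.129]]
mouse 0.66 [371.7, 277.6, 404.0, 313.9] 958 [[0.704, 0.2, 0.01], [0.764, 0.228, 0.029], [0.8, 0.254, 0.034]]
minipc 0.75 [160.3, 176.7, 230.4, 230.8] 2152 [[0.584, -0.385, -0.0], [0.664, -0.316, 0.043], [0.707, -0.266, 0.047]]
top [ 0.49266417 -0.00113633  1.02562337]
caddy 0.82 [312.4, 125.7, 376.7, 253.8] 4714 [[0.456, -0.128, 0.002], [0.593, -0.061, 0.007], [0.724, 0.007, 0.085]]
duster_mid 0.68 [437.4, 253.8, 483.9, 285.6] 1118 [[0.388, -0.365, -0.0], [0.417, -0.299, 0.145], [0.44, -0.286, 0.167]]
duster_mid 0.48 [311.5, 122.9, 379.7, 256.4] 4763 [[0.455, -0.128, 0.002], [0.593, -0.061, 0.007], [0.724, 0.007, 0.085]]
cleaner_mid 0.94 [181.9, 165.6, 212.9, 196.2] 705 [[0.578, 0.253, 0.002], [0.6, 0.268, 0.111], [0.626, 0.312, 0.132]]
adapter_mid 0.86 [154.7, 248.3, 197.0, 273.7] 782 [[0.395, 0.293, 0.001], [0.419, 0.316, 0.093], [0.439, 0.356, 0.098]]
mouse 0.63 [215.3, 104.3, 237.6, 144.3] 966 [[0.698, 0.199, 0.013], [0.744, 0.223, 0.031], [0.794, 0.254, 0.036]]
minipc 0.76 [432.1, 141.4, 484.8, 197.3] 2909 [[0.581, -0.386, 0.017], [0.639, -0.323, 0.045], [0.7, -0.267, 0.049]]
```

```bash
cat > fit.py <<'E'
from h import *
from scipy.optimize import least_squares
C={}
for c in("scene","top"):
    im,d=robot.snapshot(c); C[c]=(d,robot.camera_info(c))
    cl=cloud(*C[c]); C[c]+=(cl,)
def near(c,x,y,r,z0,z1):
    P=C[c][2]; return P[(np.hypot(P[:,0]-x,P[:,1]-y)<r)&(P[:,2]>z0)&(P[:,2]<z1)]
for n,x,y,R,zc,Rc,cap in(("duster",.415,-.307,.028,.14,.021,.165),("cleaner",.605,.277,.026,.105,.015,.13)):
    for c in C:
        P=near(c,x,y,.07,.02,zc)
        f=least_squares(lambda p:np.hypot(P[:,0]-p[0],P[:,1]-p[1])-R,[x,y],loss="soft_l1",f_scale=.002)
        T=near(c,x,y,.06,cap-.008,cap+.008); e=cv2.minEnclosingCircle((T[:,:2]).astype(np.float32))
        S=near(c,x,y,.06,zc,cap-.01); e2=cv2.minEnclosingCircle((S[:,:2]).astype(np.float32))
        print(n,c,len(P),"side",f.x.round(4),"cap",len(T),np.round(e[0],4),round(e[1],4),"shoulder",np.round(e2[0],4),round(e2[1],4))
for c in C:
    for n,a in(("adapter",(.417,.32,.07,.085,.105)),("rim",(.59,-.06,.18,.026,.037)),("board",(.72,-.09,.12,.08,.1))):
        P=near(c,*a)
        if len(P)>5: print(n,c,len(P),cv2.minAreaRect((P[:,:2]*1000).astype(np.float32)), "z",np.median(P[:,2]).round(4))
E
python3 fit.py; python3 -c "
import cv2
cv2.imwrite('pics/a.png',cv2.resize(cv2.imread('pics/top0.png')[80:300,130:510],None,fx=2,fy=2))"
```

```text
duster scene 661 side [ 0.4125 -0.3149] cap 110 [ 0.4179 -0.3159] 0.0246 shoulder [ 0.4172 -0.3119] 0.0283
duster top 427 side [ 0.4131 -0.3144] cap 366 [ 0.4163 -0.3148] 0.0251 shoulder [ 0.4131 -0.3142] 0.0291
cleaner scene 579 side [0.604  0.2776] cap 108 [0.6053 0.2786] 0.0165 shoulder [0.6068 0.2785] 0.026
cleaner top 228 side [0.6038 0.2796] cap 153 [0.604  0.2782] 0.0153 shoulder [0.6038 0.2786] 0.0259
adapter scene 277 ((418.96746826171875, 326.0731201171875), (63.720890045166016, 43.04505157470703), 79.90045166015625) z 0.092
rim scene 540 ((588.1676025390625, -62.474334716796875), (285.2676696777344, 90.32272338867188), 16.368261337280273) z 0.0296
board scene 152 ((721.2637939453125, -23.943721771240234), (10.798855781555176, 89.08920288085938), 14.8698091506958) z 0.0856
adapter top 505 ((417.0660095214844, 325.9885559082031), (62.20311737060547, 38.999725341796875), 80.65277099609375) z 0.0947
rim top 805 ((584.965576171875, -61.94551086425781), (276.5237731933594, 90.11616516113281), 15.983781814575195) z 0.0315
board top 124 ((719.0020751953125, -22.710956573486328), (6.371274948120117, 86.48684692382812), 16.56255340576172) z 0.0892
```

View pics/a.png

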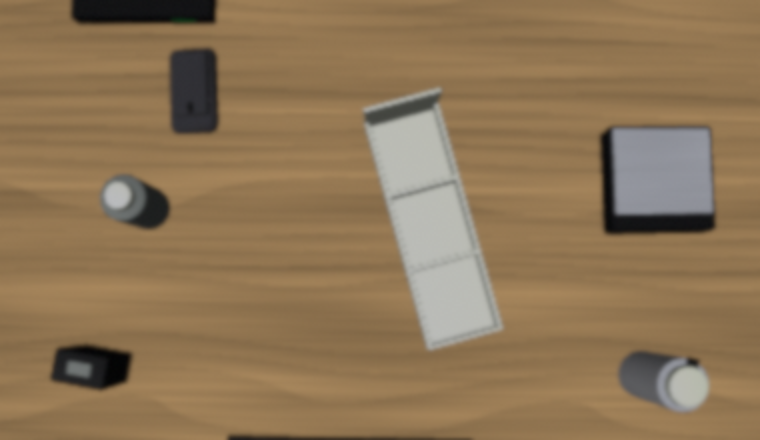

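View pics/scene0.png

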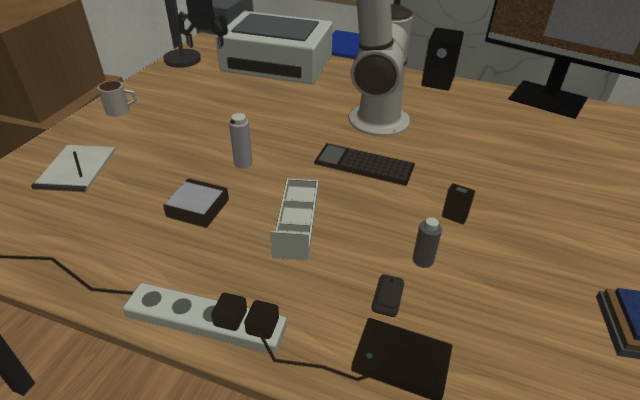

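>>> apply_moves(steps=[[0.0278, 0.0284, 0, 0, 0, -0.007, 1], [0.0278, 0.0284, 0, 0, 0, -0.007, 1], [0.0278, 0.0284, 0, 0, 0, -0.007, 1], [0.0278, 0.0284, 0, 0, 0, -0.007, 1], [0.0278, 0.0284, 0, 0, 0, -0.007, 1], [0.0278, 0.0284, 0, 0, 0, -0.007, 1], [0.0278, 0.0284, 0, 0, 0, -0.007, 1], [0.0278, 0.0284, 0, 0, 0, -0.007, 1], [0, 0, 0, 0, 0, 0, 1], [0, 0, 0, 0, 0, 0, 1]], grip_force=40)

```text
t: 2.05
eef_pos: [0.4132, -0.3154, 0.3039]
orientation: [[0.96, 0.279, -0.0], [0.279, -0.96, -0.0], [-0.0, 0.0, -1.0]]
ft_force: [-0.2, 0.6, 0.2]
grip_width: 1.0
grasp_force: 0.0
```

>>> apply_moves(steps=[[0, 0.0005, -0.03, 0, 0, 0, 1], [0, 0, -0.03, 0, 0, 0, 1], [0, 0, -0.03, 0, 0, 0, 1], [0, 0, -0.024, 0, 0, 0, 1], [0, 0, -0.01, 0, 0, 0, 1], [0, 0, -0.009, 0, 0, 0, 1], [0, 0, 0, 0, 0, 0, 0], [0, 0, 0, 0, 0, 0, 0], [0, 0, 0, 0, 0, 0, 0], [0, 0, 0, 0, 0, 0, 0], [0, 0, 0, 0, 0, 0, 0], [0, 0, 0, 0, 0, 0, 0]], grip_force=40)

```text
t: 3.55
eef_pos: [0.414, -0.3152, 0.1719]
orientation: [[0.96, 0.279, 0.001], [0.279, -0.96, -0.002], [0.001, 0.002, -1.0]]
ft_force: [-1.0, -1.0, 6.0]
grip_width: 0.645
grasp_force: 43.3
```

>>> apply_moves(steps=[[0, 0, 0.005, 0, 0, 0, 0], [0, 0, 0.015, 0, 0, 0, 0], [0, 0, 0.03, 0, 0, 0, 0], [0, 0, 0.03, 0, 0, 0, 0], [0, 0, 0.01, 0, 0, 0, 0], [0, 0, 0, 0, 0, 0, 0], [0, 0, 0, 0, 0, 0, 0]], grip_force=60)

```text
t: 4.42
eef_pos: [0.4129, -0.3139, 0.2593]
orientation: [[0.96, 0.279, -0.002], [0.279, -0.96, 0.002], [-0.001, -0.003, -1.0]]
ft_force: [-0.0, -0.2, -3.2]
grip_width: 0.642
grasp_force: 64.2
```

```bash
cat > carry.py <<'E'
# tilt and height of the held cylinder, from scene camera: slice centres at several heights
import sys
from h import *
from scipy.optimize import least_squares
R=float(sys.argv[1]); L=float(sys.argv[2])
s=robot.get_state(); x,y,z=s["eef_pos"]; print(s["t"],np.round(s["eef_pos"],4),np.round(s["ft_force"],1),s["grip_width"])
for c in("scene","top"):
    im,d=robot.snapshot(c); P=cloud(d,robot.camera_info(c)); P=P[(np.hypot(P[:,0]-x,P[:,1]-y)<R+.012)&(P[:,2]<z-.08)&(P[:,2]>.01)]
    if len(P)<40: print(c,len(P)); continue
    f=least_squares(lambda p:np.hypot(P[:,0]-p[0]-p[2]*(P[:,2]-z+.1),P[:,1]-p[1]-p[3]*(P[:,2]-z+.1))-R,[x,y,0,0],loss="soft_l1",f_scale=.002)
    print(c,len(P),"c",f.x[:2].round(4),"tilt",f.x[2:].round(3),"zmin",np.percentile(P[:,2],[0,1,5]).round(3))
    cv2.imwrite(f"pics/c_{c}_{s['t']:.1f}.png",im)
E
python3 carry.py .028 .165
```

```text
4.425 [ 0.4129 -0.3139  0.2593] [-0.  -0.2 -3.2] 0.6420420029552157
scene 549 c [ 0.4113 -0.3131] tilt [-0.001  0.003] zmin [0.083 0.085 0.09 ]
top 305 c [ 0.4115 -0.3132] tilt [-0.003 -0.01 ] zmin [0.088 0.09  0.095]
```

>>> apply_moves(steps=[[0.0105, 0.011, 0, 0, 0, 0, 0], [0.021, 0.0221, 0, 0, 0, 0, 0], [0.0314, 0.0331, 0, 0, 0, 0, 0], [0.0366, 0.0387, 0, 0, 0, 0, 0], [0.0366, 0.0387, 0, 0, 0, 0, 0], [0.0366, 0.0387, 0, 0, 0, 0, 0], [0.0314, 0.0331, 0, 0, 0, 0, 0], [0.0262, 0.0276, 0, 0, 0, 0, 0], [0.0183, 0.0193, 0, 0, 0, 0, 0], [0.013, 0.0138, 0, 0, 0, 0, 0], [0, 0, 0, 0, 0, 0, 0], [0, 0, 0, 0, 0, 0, 0], [0, 0, 0, 0, 0, 0, 0]])

```text
t: 6.15
eef_pos: [0.6747, -0.0389, 0.2608]
orientation: [[0.96, 0.278, -0.0], [0.278, -0.96, -0.0], [-0.0, -0.0, -1.0]]
ft_force: [-0.2, 0.3, -3.7]
grip_width: 0.642
grasp_force: 64.3
```

```bash
python3 carry.py .028 .165
```

```text
6.15 [ 0.6747 -0.0389  0.2608] [-0.2  0.3 -3.7] 0.642323566256637
scene 694 c [ 0.6732 -0.0385] tilt [0.    0.006] zmin [0.087 0.089 0.094]
top 189 c [ 0.674  -0.0367] tilt [0.002 0.081] zmin [0.01  0.01  0.022]
```

>>> apply_moves(steps=[[0, 0.001, -0.01, 0, 0, 0, 0], [0, 0, -0.02, 0, 0, 0, 0], [0, 0, -0.02, 0, 0, 0, 0], [0, 0, -0.015, 0, 0, 0, 0], [0, 0, -0.008, 0, 0, 0, 0], [0, 0, -0.004, 0, 0, 0, 0], [0, 0, -0.002, 0, 0, 0, 0], [0, 0, 0, 0, 0, 0, 0], [0, 0, 0, 0, 0, 0, 0]])

```text
t: 7.38
eef_pos: [0.6754, -0.0376, 0.1825]
orientation: [[0.96, 0.279, 0.001], [0.279, -0.96, -0.0], [0.001, 0.001, -1.0]]
ft_force: [0.6, 0.7, -3.6]
grip_width: 0.643
grasp_force: 64.3
```

>>> apply_moves(steps=[[0, 0, -0.001, 0, 0, 0, 0], [0, 0, -0.001, 0, 0, 0, 0], [0, 0, -0.001, 0, 0, 0, 0], [0, 0, -0.001, 0, 0, 0, 0], [0, 0, 0, 0, 0, 0, 0]])

```text
t: 8.0
eef_pos: [0.6751, -0.0375, 0.1781]
orientation: [[0.96, 0.279, 0.0], [0.279, -0.96, 0.0], [0.0, 0.0, -1.0]]
ft_force: [-0.3, -0.5, -2.2]
grip_width: 0.641
grasp_force: 64.5
```

>>> apply_moves(steps=[[0, 0, -0.001, 0, 0, 0, 0], [0, 0, 0, 0, 0, 0, 0]])

```text
t: 8.25
eef_pos: [0.6754, -0.0375, 0.1781]
orientation: [[0.96, 0.279, 0.001], [0.279, -0.96, -0.0], [0.001, 0.0, -1.0]]
ft_force: [-3.8, 0.6, 4.9]
grip_width: 0.639
grasp_force: 64.8
```

>>> apply_moves(steps=[[0, 0, 0, 0, 0, 0, 0.68], [0, 0, 0, 0, 0, 0, 0.75], [0, 0, 0, 0, 0, 0, 1], [0, 0, 0, 0, 0, 0, 1], [0, 0, 0, 0, 0, 0, 1], [0, 0, 0.01, 0, 0, 0, 1], [0, 0, 0.03, 0, 0, 0, 1], [0, 0, 0.04, 0, 0, 0, 1], [0, 0, 0.04, 0, 0, 0, 1], [0, 0, 0, 0, 0, 0, 1]])

```text
t: 9.5
eef_pos: [0.677, -0.0379, 0.3031]
orientation: [[0.96, 0.279, 0.01], [0.279, -0.96, -0.002], [0.009, 0.005, -1.0]]
ft_force: [0.3, -0.4, -0.1]
grip_width: 0.997
grasp_force: 0.0
```

```bash
cat > chk.py <<'E'
import sys
from h import *
from scipy.optimize import least_squares
x,y,R,z0,z1=map(float,sys.argv[1:6])
s=robot.get_state(); print(s["t"],np.round(s["eef_pos"],4),np.round(s["ft_force"],1))
im,d=robot.snapshot("scene"); P=cloud(d,robot.camera_info("scene")); P=P[(np.hypot(P[:,0]-x,P[:,1]-y)<R+.012)&(P[:,2]<z1)&(P[:,2]>z0)]
f=least_squares(lambda p:np.hypot(P[:,0]-p[0]-p[2]*(P[:,2]-.05),P[:,1]-p[1]-p[3]*(P[:,2]-.05))-R,[x,y,0,0],loss="soft_l1",f_scale=.002)
print(len(P),f.x.round(4)); cv2.imwrite(f"pics/k_{s['t']:.1f}.png",cv2.resize(im[100:300,130:530],None,fx=2,fy=2))
E
python3 chk.py .674 -.037 .028 .1 .148; ls pics
```

```text
9.5 [ 0.677  -0.0379  0.3031] [ 0.3 -0.4 -0.1]
367 [ 6.744e-01 -3.740e-02  2.900e-03 -4.000e-04]
a.png
c_scene_4.4.png
c_scene_6.2.png
c_top_4.4.png
c_top_6.2.png
k_9.5.png
scene0.png
top0.png
```

>>> apply_moves(steps=[[-0.004, 0.016, 0, 0, 0, 0, 1], [-0.009, 0.04, 0, 0, 0, 0, 1], [-0.012, 0.05, 0, 0, 0, 0, 1], [-0.012, 0.052, 0, 0, 0, 0, 1], [-0.012, 0.052, 0, 0, 0, 0, 1], [-0.011, 0.05, 0, 0, 0, 0, 1], [-0.008, 0.038, 0, 0, 0, 0, 1], [-0.004, 0.018, 0, 0, 0, 0, 1], [0, 0, 0, 0, 0, 0, 1], [0, 0, 0, 0, 0, 0, 1], [0, 0, 0, 0, 0, 0, 1]])

```text
t: 10.92
eef_pos: [0.6036, 0.2771, 0.2968]
orientation: [[0.961, 0.277, -0.0], [0.277, -0.961, -0.0], [-0.0, 0.0, -1.0]]
ft_force: [-0.9, 0.3, 0.1]
grip_width: 0.998
grasp_force: 0.0
```

>>> apply_moves(steps=[[0.0005, 0.001, -0.02, 0, 0, 0, 1], [0, 0, -0.035, 0, 0, 0, 1], [0, 0, -0.035, 0, 0, 0, 1], [0, 0, -0.035, 0, 0, 0, 1], [0, 0, -0.02, 0, 0, 0, 1], [0, 0, -0.011, 0, 0, 0, 1], [0, 0, 0, 0, 0, 0, 1], [0, 0, 0, 0, 0, 0, 0], [0, 0, 0, 0, 0, 0, 0], [0, 0, 0, 0, 0, 0, 0], [0, 0, 0, 0, 0, 0, 0], [0, 0, 0, 0, 0, 0, 0], [0, 0, 0, 0, 0, 0, 0]], grip_force=45)

```text
t: 12.55
eef_pos: [0.6046, 0.2795, 0.1426]
orientation: [[0.96, 0.279, 0.003], [0.279, -0.96, 0.0], [0.003, 0.001, -1.0]]
ft_force: [-0.0, -2.5, 5.9]
grip_width: 0.597
grasp_force: 46.2
```

>>> apply_moves(steps=[[0, 0, 0.005, 0, 0, 0, 0], [0, 0, 0.015, 0, 0, 0, 0], [0, 0, 0.03, 0, 0, 0, 0], [0, 0, 0.02, 0, 0, 0, 0], [0, 0, 0.005, 0, 0, 0, 0], [0, 0, 0, 0, 0, 0, 0], [0, 0, 0, 0, 0, 0, 0]], grip_force=60)

```text
t: 13.42
eef_pos: [0.6029, 0.2793, 0.2143]
orientation: [[0.96, 0.279, -0.003], [0.279, -0.96, -0.001], [-0.003, -0.0, -1.0]]
ft_force: [-0.3, -0.8, -2.7]
grip_width: 0.598
grasp_force: 62.6
```

```bash
python3 carry.py .026 .13
```

```text
13.425 [0.6029 0.2793 0.2143] [-0.3 -0.8 -2.7] 0.5983629763051552
scene 454 c [0.6016 0.2782] tilt [0.005 0.014] zmin [0.07  0.072 0.076]
top 164 c [0.6014 0.2806] tilt [0.    0.025] zmin [0.075 0.076 0.078]
```

>>> apply_moves(steps=[[-0.003, -0.012, 0, 0, 0, 0, 0], [-0.006, -0.025, 0, 0, 0, 0, 0], [-0.008, -0.036, 0, 0, 0, 0, 0], [-0.009, -0.038, 0, 0, 0, 0, 0], [-0.009, -0.038, 0, 0, 0, 0, 0], [-0.008, -0.036, 0, 0, 0, 0, 0], [-0.008, -0.031, 0, 0, 0, 0, 0], [0.007, -0.025, 0, 0, 0, 0, 0], [0.009, -0.03, 0, 0, 0, 0, 0], [0.008, -0.028, 0, 0, 0, 0, 0], [0.006, -0.022, 0, 0, 0, 0, 0], [0.004, -0.014, 0, 0, 0, 0, 0], [0.002, -0.006, 0, 0, 0, 0, 0], [0, 0, 0, 0, 0, 0, 0], [0, 0, 0, 0, 0, 0, 0], [0, 0, 0, 0, 0, 0, 0]])

```text
t: 15.52
eef_pos: [0.5885, -0.0608, 0.2159]
orientation: [[0.96, 0.28, -0.0], [0.28, -0.96, 0.0], [-0.0, -0.0, -1.0]]
ft_force: [0.2, 0.2, -2.8]
grip_width: 0.596
grasp_force: 62.7
```

```bash
python3 carry.py .026 .13
```

```text
15.525 [ 0.5885 -0.0608  0.2159] [ 0.2  0.2 -2.8] 0.5961592549813256
scene 132 c [ 0.588  -0.0614] tilt [-0.056  0.02 ] zmin [0.074 0.075 0.081]
top 37
```

>>> apply_moves(steps=[[0, -0.001, -0.01, 0, 0, 0, 0], [0, 0, -0.02, 0, 0, 0, 0], [0, 0, -0.016, 0, 0, 0, 0], [0, 0, -0.01, 0, 0, 0, 0], [0, 0, -0.005, 0, 0, 0, 0], [0, 0, -0.002, 0, 0, 0, 0], [0, 0, -0.001, 0, 0, 0, 0], [0, 0, -0.001, 0, 0, 0, 0], [0, 0, 0, 0, 0, 0, 0], [0, 0, 0, 0, 0, 0, 0]])

```text
t: 16.88
eef_pos: [0.5887, -0.0625, 0.1511]
orientation: [[0.96, 0.279, 0.0], [0.279, -0.96, -0.0], [0.0, 0.0, -1.0]]
ft_force: [-0.6, -0.6, -3.3]
grip_width: 0.598
grasp_force: 62.7
```

>>> apply_moves(steps=[[0, 0, -0.001, 0, 0, 0, 0], [0, 0, -0.001, 0, 0, 0, 0], [0, 0, -0.001, 0, 0, 0, 0], [0, 0, 0, 0, 0, 0, 0], [0, 0, 0, 0, 0, 0, 0]])

```text
t: 17.5
eef_pos: [0.5889, -0.0625, 0.1487]
orientation: [[0.96, 0.279, 0.001], [0.279, -0.96, -0.0], [0.001, 0.0, -1.0]]
ft_force: [-2.6, 0.2, 6.0]
grip_width: 0.598
grasp_force: 63.0
```

>>> apply_moves(steps=[[0, 0, 0, 0, 0, 0, 0.64], [0, 0, 0, 0, 0, 0, 0.71], [0, 0, 0, 0, 0, 0, 0.9], [0, 0, 0, 0, 0, 0, 0.9], [0, 0, 0, 0, 0, 0, 0.9], [0, 0, 0.01, 0, 0, 0, 0.9], [0, 0, 0.03, 0, 0, 0, 1], [0, 0, 0.04, 0, 0, 0, 1], [0, 0, 0.04, 0, 0, 0, 1], [0, 0, 0.02, 0, 0, 0, 1], [0, 0, 0, 0, 0, 0, 1]])

```text
t: 18.88
eef_pos: [0.5896, -0.0628, 0.2907]
orientation: [[0.96, 0.279, 0.005], [0.279, -0.96, -0.002], [0.004, 0.003, -1.0]]
ft_force: [0.8, 0.3, -0.1]
grip_width: 0.999
grasp_force: 0.0
```

```bash
python3 chk.py .588 -.062 .026 .045 .118; python3 fit.py | grep adapter
```

```text
18.875 [ 0.5896 -0.0628  0.2907] [ 0.8  0.3 -0.1]
119 [ 0.6033 -0.0622 -0.3354 -0.0414]
adapter scene 278 ((419.27081298828125, 326.0663757324219), (63.761993408203125, 44.37092590332031), 79.66224670410156) z 0.0919
adapter top 501 ((416.97259521484375, 326.0250549316406), (63.75855255126953, 38.784629821777344), 80.56341552734375) z 0.0946
```

```bash
cp pics/k_18.9.png pics/v1.png 2>/dev/null || cp $(ls -t pics/k_*|head -1) pics/v1.png
```

```text
(no output)
```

View pics/v1.png

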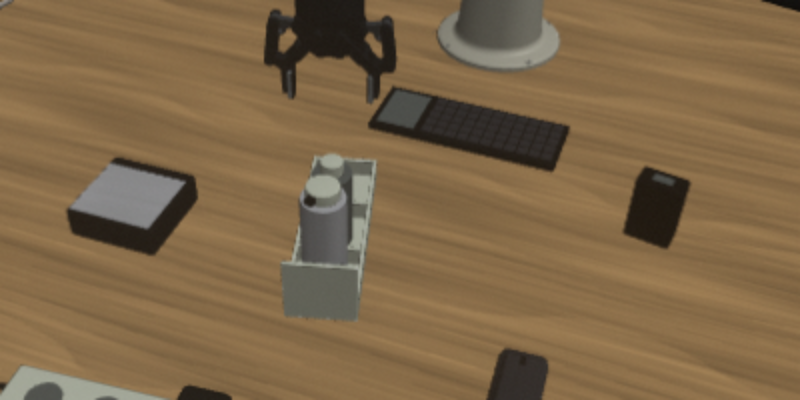

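>>> apply_moves(steps=[[-0.006, 0.013, 0, 0, 0, 0.05, 1], [-0.014, 0.03, 0, 0, 0, 0.1, 1], [-0.018, 0.042, 0, 0, 0, 0.121, 1], [-0.02, 0.046, 0, 0, 0, 0.121, 1], [-0.02, 0.046, 0, 0, 0, 0.121, 1], [-0.02, 0.046, 0, 0, 0, 0.121, 1], [-0.02, 0.046, 0, 0, 0, 0.121, 1], [-0.02, 0.045, 0, 0, 0, 0.121, 1], [-0.016, 0.037, 0, 0, 0, 0.121, 1], [-0.012, 0.026, 0, 0, 0, 0.08, 1], [-0.006, 0.012, 0, 0, 0, 0.041, 1], [0, 0, 0, 0, 0, 0, 1], [0, 0, 0, 0, 0, 0, 1], [0, 0, 0, 0, 0, 0, 1]])

```text
t: 20.78
eef_pos: [0.4171, 0.3257, 0.2878]
orientation: [[0.171, 0.985, -0.0], [0.985, -0.171, -0.0], [-0.0, 0.0, -1.0]]
ft_force: [-0.4, -0.0, 0.0]
grip_width: 0.999
grasp_force: 0.0
```

Angle 80.2°, on target. Descend to TCP z = 0.122 and grip.

>>> apply_moves(steps=[[0, 0, -0.02, 0, 0, 0, 1], [0, 0, -0.04, 0, 0, 0, 1], [0, 0, -0.04, 0, 0, 0, 1], [0, 0, -0.035, 0, 0, 0, 1], [0, 0, -0.02, 0, 0, 0, 1], [0, 0, -0.011, 0, 0, 0, 1], [0, 0, 0, 0, 0, 0, 1], [0, 0, 0, 0, 0, 0, 0.5], [0, 0, 0, 0, 0, 0, 0], [0, 0, 0, 0, 0, 0, 0], [0, 0, 0, 0, 0, 0, 0], [0, 0, 0, 0, 0, 0, 0], [0, 0, 0, 0, 0, 0, 0], [0, 0, 0, 0, 0, 0, 0]], grip_force=45)

```text
t: 22.52
eef_pos: [0.4172, 0.3268, 0.1228]
orientation: [[0.169, 0.986, 0.002], [0.986, -0.169, 0.001], [0.001, 0.001, -1.0]]
ft_force: [0.5, -0.4, 5.8]
grip_width: 0.443
grasp_force: 46.3
```

>>> apply_moves(steps=[[0, 0, 0.005, 0, 0, 0, 0], [0, 0, 0.015, 0, 0, 0, 0], [0, 0, 0.03, 0, 0, 0, 0], [0, 0, 0.025, 0, 0, 0, 0], [0, 0, 0.005, 0, 0, 0, 0], [0, 0, 0, 0, 0, 0, 0], [0, 0, 0, 0, 0, 0, 0]], grip_force=65)

```text
t: 23.4
eef_pos: [0.4158, 0.3261, 0.2005]
orientation: [[0.169, 0.986, -0.002], [0.986, -0.169, -0.001], [-0.002, -0.002, -1.0]]
ft_force: [0.5, -0.4, -2.7]
grip_width: 0.437
grasp_force: 65.3
```

```bash
cat > ad.py <<'E'
from h import *
s=robot.get_state(); x,y,z=s["eef_pos"]; print(s["t"],s["eef_pos"].round(4) if hasattr(s["eef_pos"],"round") else s["eef_pos"])
for c in("scene","top"):
    im,d=robot.snapshot(c); P=cloud(d,robot.camera_info(c)); P=P[(np.hypot(P[:,0]-x,P[:,1]-y)<.045)&(P[:,2]<z-.08)&(P[:,2]>.045)]
    if len(P)<20: print(c,len(P)); continue
    print(c,len(P),"zmin",np.percentile(P[:,2],[0,1,5]).round(3),cv2.minAreaRect((P[:,:2]*1000).astype(np.float32)))
    if c=="scene": cv2.imwrite(f"pics/ad_{s['t']:.1f}.png",cv2.resize(im[80:280,230:530],None,fx=2.5,fy=2.5)); print(s["t"])
E
python3 ad.py
```

```text
23.4 [0.4158 0.3261 0.2005]
scene 369 zmin [0.076 0.078 0.08 ] ((431.5580139160156, 329.7020263671875), (33.251319885253906, 72.04772186279297), 17.142831802368164)
23.4
top 128 zmin [0.079 0.08  0.083] ((420.4112243652344, 301.9827880859375), (49.50233840942383, 24.682279586791992), 32.617435455322266)
```

>>> apply_moves(steps=[[0.002, -0.01, 0, 0, 0, -0.05, 0], [0.005, -0.025, 0, 0, 0, -0.1, 0], [0.007, -0.036, 0, 0, 0, -0.128, 0], [0.008, -0.04, 0, 0, 0, -0.14, 0], [0.008, -0.04, 0, 0, 0, -0.14, 0], [0.008, -0.04, 0, 0, 0, -0.14, 0], [0.008, -0.04, 0, 0, 0, -0.14, 0], [0.008, -0.038, 0, 0, 0, -0.13, 0], [0.007, -0.036, 0, 0, 0, -0.1, 0], [0.007, -0.033, 0, 0, 0, -0.05, 0], [0.006, -0.03, 0, 0, 0, 0, 0], [0.005, -0.023, 0, 0, 0, 0, 0], [0.004, -0.015, 0, 0, 0, 0, 0], [0.002, -0.007, 0, 0, 0, 0, 0], [0, 0, 0, 0, 0, 0, 0], [0, 0, 0, 0, 0, 0, 0], [0, 0, 0, 0, 0, 0, 0]])

```text
t: 25.62
eef_pos: [0.5014, -0.0859, 0.2018]
orientation: [[0.96, 0.28, -0.0], [0.28, -0.96, 0.0], [-0.0, -0.0, -1.0]]
ft_force: [0.4, 0.7, -1.1]
grip_width: 0.439
grasp_force: 65.3
```

```bash
python3 ad.py
python3 - <<'E'
from h import *
im,d=robot.snapshot("wrist"); cv2.imwrite("pics/w1.png",im)
im,_=robot.snapshot("top"); cv2.imwrite("pics/t1.png",cv2.resize(im[110:290,250:450],None,fx=3,fy=3))
E
```

```text
25.625 [ 0.5014 -0.0859  0.2018]
scene 165 zmin [0.082 0.083 0.085] ((502.71868896484375, -84.16717529296875), (62.49155807495117, 38.109718322753906), 16.896495819091797)
25.625
top 0
```

View pics/w1.png

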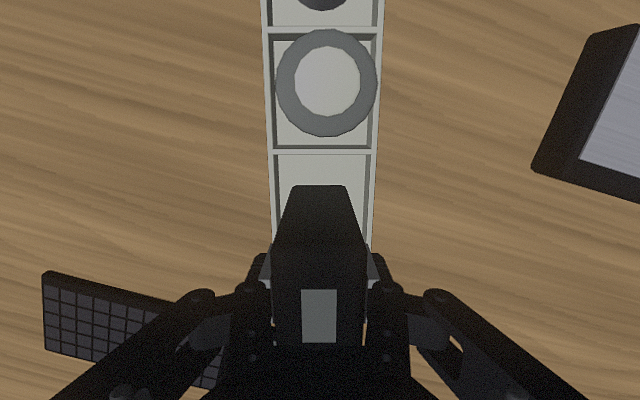

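View pics/t1.png

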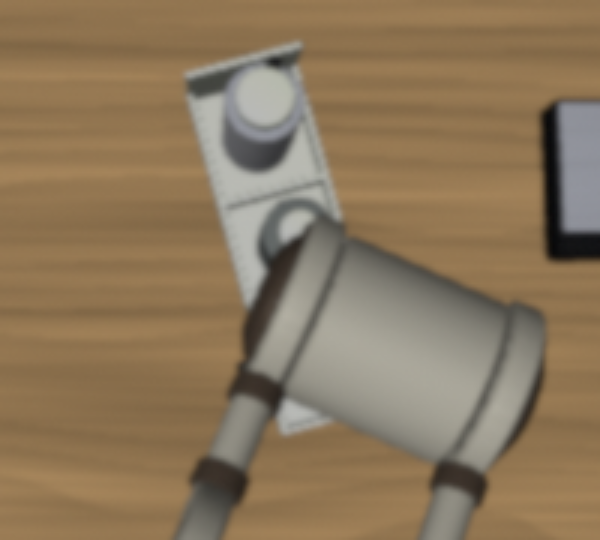

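Run:
```python
from h import *
s=robot.get_state(); i=robot.camera_info("wrist"); R=np.array(s["orientation"])
print(R.T@(np.array(i["eye"])-s["eef_pos"]),s["ft_force"])
im,d=robot.snapshot("wrist"); P=cloud(d,i)
Q=P[(np.hypot(P[:,0]-.588,P[:,1]+.062)<.04)&(P[:,2]>.123)]; print("cleaner cap",Q.mean(0).round(4),len(Q))
a=np.radians(16.2);X=np.array([np.cos(a),np.sin(a)]);Y=np.array([-X[1],X[0]])
r=P[(abs(P[:,2]-.032)<.003)][:,:2]-[.587,-.062]; u,v=r@X,r@Y
k=(u>-.1)&(u<.05)&(abs(v)<.06)
print("rim v",np.percentile(v[k],[1,99]).round(4)); k=(abs(v)<.03)&(abs(u+.045)<.015); print("divider u",np.percentile(u[k],[5,50,95]).round(4) if k.any() else None)
```

```text
[ 0.07916213  0.00016284 -0.06943078] [ 0.51695379  0.62919528 -2.78891134]
cleaner cap [ 0.5889 -0.0646  0.1353] 3712
rim v [-0.0467  0.0429]
divider u [-0.0469 -0.0444 -0.042 ]
```

>>> apply_moves(steps=[[-0.001, -0.003, -0.01, 0, 0, 0, 0], [0, 0, -0.02, 0, 0, 0, 0], [0, 0, -0.017, 0, 0, 0, 0], [0, 0, -0.012, 0, 0, 0, 0], [0, 0, -0.006, 0, 0, 0, 0], [0, 0, -0.003, 0, 0, 0, 0], [0, 0, -0.001, 0, 0, 0, 0], [0, 0, -0.001, 0, 0, 0, 0], [0, 0, 0, 0, 0, 0, 0], [0, 0, 0, 0, 0, 0, 0]])

```text
t: 27.12
eef_pos: [0.5007, -0.0896, 0.1321]
orientation: [[0.96, 0.279, 0.0], [0.279, -0.96, -0.0], [0.0, 0.0, -1.0]]
ft_force: [-0.8, 0.1, -2.3]
grip_width: 0.438
grasp_force: 65.3
```

>>> apply_moves(steps=[[0, 0, -0.001, 0, 0, 0, 0], [0, 0, -0.001, 0, 0, 0, 0], [0, 0, -0.001, 0, 0, 0, 0], [0, 0, -0.001, 0, 0, 0, 0], [0, 0, 0, 0, 0, 0, 0], [0, 0, 0, 0, 0, 0, 0]])

```text
t: 27.88
eef_pos: [0.5006, -0.0895, 0.1288]
orientation: [[0.96, 0.279, -0.0], [0.279, -0.96, 0.0], [-0.0, -0.0, -1.0]]
ft_force: [-4.1, 1.6, 7.7]
grip_width: 0.437
grasp_force: 66.5
```

Contact; release and rise.

>>> apply_moves(steps=[[0, 0, 0, 0, 0, 0, 0.48], [0, 0, 0, 0, 0, 0, 0.55], [0, 0, 0, 0, 0, 0, 0.8], [0, 0, 0, 0, 0, 0, 0.9], [0, 0, 0, 0, 0, 0, 0.9], [0, 0, 0.01, 0, 0, 0, 0.9], [0, 0, 0.03, 0, 0, 0, 0.9], [0, 0, 0.04, 0, 0, 0, 0.9], [0, 0, 0.04, 0, 0, 0, 0.9], [0, 0, 0.03, 0, 0, 0, 0.9], [-0.03, 0, 0.03, 0, 0, 0, 0.9], [-0.03, 0, 0.01, 0, 0, 0, 0.9], [0, 0, 0, 0, 0, 0, 0.9], [0, 0, 0, 0, 0, 0, 0.9]])

```text
t: 29.62
eef_pos: [0.4408, -0.0895, 0.3182]
orientation: [[0.96, 0.279, 0.001], [0.279, -0.96, -0.0], [0.001, 0.0, -1.0]]
ft_force: [0.4, -0.3, -0.8]
grip_width: 0.901
grasp_force: 0.0
```

Run:
```python
from h import *
im,d=robot.snapshot("wrist"); i,_=robot.snapshot("scene")
cv2.imwrite("pics/f.png",np.hstack([cv2.resize(im,(480,300)),cv2.resize(i[150:290,230:370],(300,300))]))
print(robot.get_state()["ft_force"])
```

```text
[-0.36469712 -0.57212059 -0.21441119]
```

View pics/f.png

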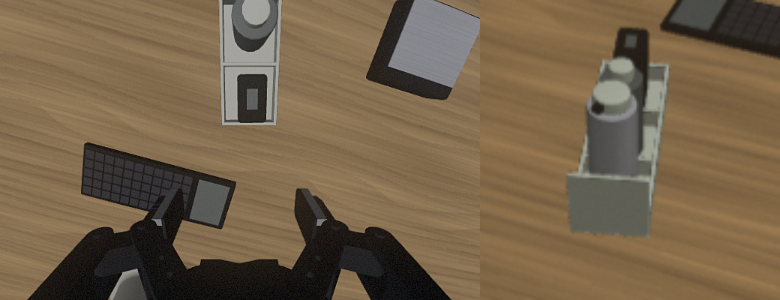

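The wrist view shows the adapter standing in the front bay (252,97) and the cleaner in the middle bay. The scene view shows all three upright in a row (can at 612,130), with the gripper clear.

```bash
python3 -c "
from cell import robot
print(robot.job_done())"
```

```text
the job is handed in; nothing more can be done
None
```

The duster can, cleaner bottle and adapter stand upright in the back, middle and front bays, each set down and released in that order. The job was handed in after about 30 s; the mouse and mini PC were not touched.

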